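Weigh a tin of batik wax on a spring hand scale

ROBOT

A 6-joint arm with a two-finger parallel gripper is mounted at the origin on the work surface. World frame = base frame: x ahead of the robot, y to its left, z up, the work surface at z = 0. Lengths are in mm, angles in rad, forces in N, time in s.
With the tool pointing down it reaches from about 400 to 925 mm from the base axis. Payload 3.4 kg.
Tool frame: the origin (TCP) lies at the very end of the fingers, on their centre line; the grasp point (between the pads) lies 19 mm behind it; x points along the fingers, y is the direction in which the jaws open and shut, and the axes are right-handed (so a half turn about x gives the same grasp; the last joint's range is limited). The gripper opens to 85 mm and grips with 20 to 120 N. Pads are 22 mm wide; open, the fingers measure 114 mm over their backs; the gripper's body (76 mm by 85 mm) begins 54 mm behind the grasp point. The pads swing forward as they close: fully open they stand 13 mm farther back than shut.
Start: joints at [1.081, 0.307, 1.506, -0, 1.328, -0.073], TCP at [232.278, 526.002, 231.305] pointing down, gripper open.
Joint ranges: [-3.12, 3.12], [-1.05, 2.28], [0.14, 2.33], [-1.42, 4.57], [0.1, 2.73], [-2.68, 2.68]. Speed limits (rad/s): [2.57, 2.57, 3.14, 3.14, 3.14, 3.14].

INTERFACE

Orientations are given as a unit quaternion [w, x, y, z].
In Python, from plant import bot, read_camera, camera_params, masks_of, tip_of gives the robot as it stands.
- The arm moves only by the tool drive_tool, never from a script. Its argument "moves" is a list that holds one entry, the list of rows, each a list of 7 numbers: the finger opening in cm, from 0 to 8.54, then the shift along the world's x, y, z in cm, then the turn, a rotation vector about the world's x, y, z in degrees. A call has 1 to 12 rows; each row is the pose to reach, as a shift and turn from the pose commanded when the call began; what a row does not reach only later rows make up. A row lasts 1/8 s, in which the tool goes at most 62.5 mm and 10.7 degrees, less where a joint would pass 70% of its speed; a pose out of reach is approached as far as the arm can. A call with a gripper value outside its range is refused whole. The fingers move at their own pace and stop on an object; the grip force is fixed at half the most. Time passes only in rows, so rows that repeat a pose let the fingers close. It gives the time, the measured TCP pose, the force and the opening at its end, in the units of the state.
- bot.state(): the state, without advancing time (a new reading comes with each control period).
- read_camera(name): name is "scene" or "top"; returns the picture (384x512x3 uint8, blue, green, red); there is no depth.
- camera_params(name): a dict with "K" (3x3 intrinsics, pixels), "k1" (the pictures are not rectified: a ray, as slopes to the right and down, at radius r is drawn at 1 + k1 r^2 times it, then the intrinsics apply), "R" (3x3) and "t" (3): a world point X has camera coordinates R X + t. Camera axes: x right, y down, z forward; pixel columns grow to the right and rows downward; lengths in mm; the calibration is good to about 2 mm. A picture is of the moment at which its call begins. camera_params takes no time and is no camera call.
- bot.job_done(): hands the job in, once; it reports no verdict.
Trained networks look in the newest picture that a camera, given by its name, has taken for a name from the list of things; names that differ only in an ending like _2 or _b are one class to them, and where a whole thing is asked for, a point or a joint stands for the part that bears it (a point fixed in the world has none). Each returns a list of dicts, best first, with "conf" (0 to 1); they miss things now and then, are a little off and sometimes report something else, mostly with a low value. They report only what shows in the picture. A call takes as long as a camera call. They do not tell look-alikes from the thing itself.
- masks_of(camera, label): "pixels" (384x512 bool, what is visible of it) and "at" ([column, row] as shares, 0 to 1, of the picture: columns of its width, rows of its height, amid what is visible of it).
- tip_of(camera, label): "at" ([column, row] as shares, 0 to 1, of the picture: columns of its width, rows of its height: a listed point, or the origin of a listed thing).
The state is a dict: "time": time; "qpos": joint angles; "joint_vel": joint speeds; "effort": joint torques, N m; "position": TCP position; "tcp_rot": TCP orientation; "force": force on the tool from outside, world axes, zero at the start; "torque": the same for the moment, N m; "opening": opening from 0.0 (shut) to 1.0 (fully open).
Only numpy, scipy, OpenCV 4.12 (cv2) and the standard library are available. Lean on these libraries where they do the work, as an engineer would, in place of code of your own. Each camera call takes 0.05 s, during which the arm holds its last target.

TASK

Weigh the tin of wax before it goes to the melter: take the spring scale by its T-handle from the fork stand, hook it under the tin's wire handle, draw the handle upright and lift slowly and straight up, keeping the hand off the tin, until it just hangs free and level, less than a centimetre above its cork mat (never more than two), and hold it still there for two seconds for the reading. Do not drag, tip, swing or jerk the tin, or pull the scale to its stop. Then set the tin gently back on the middle of the mat without a bump, unhook the scale and hang it back in its fork, leaving the other things alone.

Things in the scene. Friction and masses are not known exactly. Their poses are not given: they have to be found in the camera images.
- scale: red spring hand scale, loose, 0.15 kg, hung upright in the stand. Origin: middle of its black T-handle, a flat-sided bar 15 mm thick (x), 96 long (y), 20 high (z, up), to grip across its thickness at the middle. Below: neck, then the case 18 x 36 x 80 mm (20 to 100 mm below the origin, white faces, orange pointers), then the sprung hook, lowest point 158 mm below the origin unloaded.
- hook (a joint): how far the hook is pulled out of the scale's case, m (0 to the hard stop at 0.070); spring 150 N/m, so 6.7 mm for each newton, lightly damped; about 0.002 unloaded. The pointers on both faces go down with it.
- hook_bight (a point): centre of the hook's round bight, 140 mm below the scale's origin unloaded; moves with the hook. The hook is 6 mm round steel in the scale's x-z plane: bight 10 mm inner radius, shank on the -x side, open on the +x side. A wire 6 mm thick bears with its centre 7 mm below this point.
- hook_point (a point): end of the hook's point, on the scale's +x side: 16 mm along +x and 6 mm up from the bight centre, 3 mm radius. The slanting shank above leaves the scale's axis 32 mm above the bight centre, so a 6 mm wire passes in over the point while its centre is 13 to 20 mm above the bight centre.
- stand: fixed stand: grey base 170 x 130 x 10 mm, a post 95 mm along +x, and at its top a fork of two level prongs towards -x, at y = -36 and +36 mm, each 10 mm wide. Origin: on the table, right under the hung scale. The scale hangs with its axes parallel to the stand's, its origin 183 mm above the stand's, and its case passes freely up and down between the prongs.
- fork (a point): middle between the prongs, level with their upper faces, 173 mm above the table, right above the stand's origin. The ends of the T-handle rest across the prongs here, between rubber nubs 6 mm high standing 22 mm either side along x (39 mm clear between them). The prongs end 25 mm from here along -x.
- mat: fixed round cork mat, 170 mm across, 4 mm thick; origin at the centre of its underside, on the table.
- tin: white open tin of set wax standing on the mat, 112 mm across at the foot, 120 mm at the rim, 56 mm high, wax 34 mm deep; origin at the centre of its underside, z up. Its total mass is not known: 0.27 to 0.9 kg. The wire handle (bail) turns about the tin's y axis, through ears 47 mm above the origin.
- bail (a joint): lean of the wire handle, rad: 0 upright, positive leaning to the tin's +x, starts anywhere within +-0.65; stiff enough to stay where it is left, about 0.2 N at its top moves it.
- bail_mid (a point): middle of the top of the wire handle, on the wire's centre line, 78 mm from the handle's axis. The wire is 6 mm thick and straight along the tin's y for 12 mm either side of this point, then slopes down to the ears.
- brush_cup: bystander: white ribbed cup of brushes, 86 mm across, 190 mm high with the brushes; origin at the centre of its underside.
- dye_jar: bystander: capped glass jar with a blue label, 60 mm across, 85 mm high; origin at the centre of its underside.
- wax_block: bystander: yellow block of wax, 90 x 60 x 28 mm, lying flat; origin at the centre of its underside.
Not all that is in view belongs to the job. Of the things shaped like the tin, the white one is meant.

How it is judged:
By the outcome, as a careful person would: the job done as asked, in the order asked, and still so for the second after the job is handed in, with the robot touching nothing.
It also fails if it takes over 72 s, if anything falls off the work surface, if the arm or the gripper's body presses on something with over 40 N, if the wrist force passes 120 N, or if a joint passes its speed limit or range.

## Working session

There is one attempt and no reset: what is moved stays moved. The work goes in short steps, Python scripts to look and compute and a tool call to move; the robot and the scene stay as the last step left them, time stands still between calls to the robot, and variables do not carry over. Pictures are saved under pics/ and viewed, and the job is handed in when it is done.

Besides the shell and the picture viewer there is one more tool, called after "Request:" by a JSON object that holds its "method" and its "body". drive_tool: Moves the arm, as the interface text tells. Its arguments: {"type":"object","properties":{"moves":{"type":"array","items":{"type":"array","items":{"type":"array","items":{"type":"number"}}}}},"required":["moves"]}

```bash
ls; mkdir -p pics; python3 - <<'E'
from plant import bot, read_camera, camera_params
import cv2
s=bot.state()
for k,v in s.items(): print(k,v)
for c in ("scene","top"):
    cv2.imwrite(f"pics/{c}0.png",read_camera(c)); print(camera_params(c))
E
```

```text
pics
time 0.0
qpos [ 1.08154431e+00  3.07579837e-01  1.50768983e+00 -1.95500541e-05
  1.32840035e+00 -7.35091642e-02]
joint_vel [-0.00023364 -0.00023937 -0.00330526  0.00051819  0.00010258  0.00056793]
effort [-8.60683667e-04 -4.57557392e+01 -2.51913124e+01  2.57533242e-05
  1.31184250e-02 -4.10696458e-06]
position [231.9249803  525.37776308 230.37092992]
tcp_rot [ 0.69168695  0.14522187  0.69208196 -0.14663674]
force [-0.64344217  0.25634854 -0.18113253]
torque [-0.0202334  -0.034612   -0.02044333]
opening 0.9998654990263911
{'K': array([[452.54395346,   0.        , 253.09630124],
       [  0.        , 452.54395346, 187.24882802],
       [  0.        ,   0.        ,   1.        ]]), 'k1': -0.07305708794516595, 'R': array([[ 0.78439582,  0.62003104,  0.01687334],
       [ 0.49748187, -0.61264675, -0.61414636],
       [-0.37045241,  0.49012802, -0.78901175]]), 't': array([-462.08626134, -150.24672454, 1586.29657876])}
{'K': array([[446.4478908 ,   0.        , 254.73257964],
       [  0.        , 446.4478908 , 193.01405898],
       [  0.        ,   0.        ,   1.        ]]), 'k1': 0.04422475915532596, 'R': array([[-0.00205044, -0.99999662, -0.00160034],
       [-0.99135921,  0.00224262, -0.131156  ],
       [ 0.13115914,  0.00131758, -0.99136045]]), 't': array([  58.43601328,  556.91625121, 1543.49107943])}
```

View pics/scene0.png

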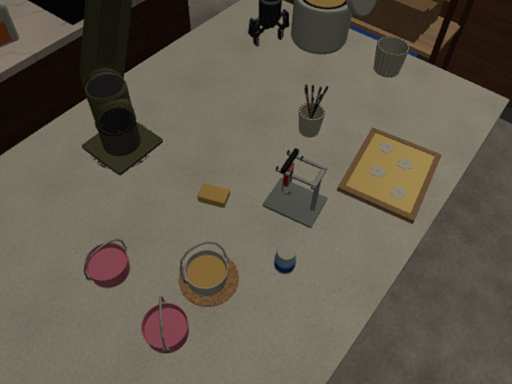

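View pics/top0.png

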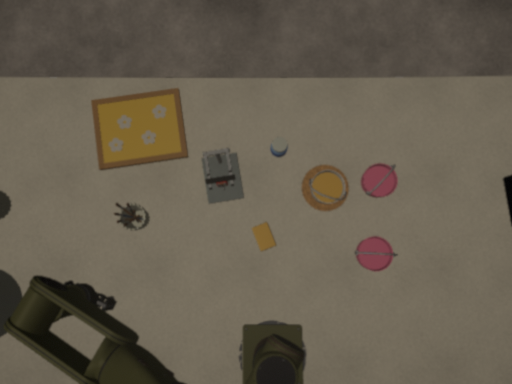

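```bash
python3 - <<'E'
from plant import *
import numpy as np
for c in ("scene","top"):
    for l in ("scale","stand","fork","hook_bight","hook_point","mat","tin","bail_mid"):
        print(c,l,[(round(d['conf'],2),np.round(np.array(d['at'])*[512,384],1).tolist()) for d in tip_of(c,l)][:4])
E
```

```text
scene scale [(0.54, [289.8, 159.9]), (0.49, [288.2, 162.4])]
scene stand [(0.58, [284.0, 198.4])]
scene fork [(0.68, [291.3, 161.5])]
scene hook_bight [(0.45, [284.0, 190.4])]
scene hook_point [(0.61, [290.0, 191.8])]
scene mat []
scene tin [(0.8, [110.3, 269.3]), (0.58, [167.8, 331.5])]
scene bail_mid [(0.51, [95.9, 245.9]), (0.5, [193.9, 246.8]), (0.46, [160.7, 312.9])]
top scale []
top stand [(0.74, [223.2, 186.9])]
top fork [(0.89, [220.5, 181.7])]
top hook_bight []
top hook_point [(0.23, [325.3, 195.6])]
top mat [(0.67, [329.3, 185.2])]
top tin [(0.79, [374.2, 180.2]), (0.68, [276.8, 148.6]), (0.61, [370.8, 251.2]), (0.59, [323.2, 190.8])]
top bail_mid [(0.65, [385.2, 175.7]), (0.57, [382.6, 252.3]), (0.44, [327.8, 193.5])]
```

```bash
cat > h.py <<'E'
import numpy as np, cv2
from plant import *
from scipy.optimize import least_squares
P={c:camera_params(c) for c in("scene","top")}
def proj(c,X):
    p=P[c];X=np.atleast_2d(X);q=X@p['R'].T+p['t'];s=q[:,:2]/q[:,2:];r2=(s**2).sum(1,keepdims=True)
    s=s*(1+p['k1']*r2);return s*[p['K'][0,0],p['K'][1,1]]+[p['K'][0,2],p['K'][1,2]]
def ray(c,uv):
    p=P[c];d=(np.array(uv,float)-[p['K'][0,2],p['K'][1,2]])/[p['K'][0,0],p['K'][1,1]];s=d.copy()
    for _ in range(20): s=d/(1+p['k1']*(s**2).sum())
    o=-p['R'].T@p['t'];v=p['R'].T@np.array([s[0],s[1],1]);return o,v/np.linalg.norm(v)
def onz(c,uv,z):
    o,v=ray(c,uv);return o+v*(z-o[2])/v[2]
def tri(a,b):
    f=lambda X:np.r_[proj("scene",X)[0]-a,proj("top",X)[0]-b]
    r=least_squares(f,[500,-100,100.]);return r.x,np.abs(r.fun).max()
def crop(c,im,u0,v0,w,h,k,name):
    q=im[v0:v0+h,u0:u0+w];q=cv2.resize(q,None,fx=k,fy=k,interpolation=cv2.INTER_CUBIC);q=np.clip(q*1.6,0,255).astype(np.uint8);cv2.imwrite("pics/"+name,q)
E
python3 - <<'E'
from h import *
a=cv2.imread("pics/scene0.png");b=cv2.imread("pics/top0.png")
crop("s",a,250,135,90,100,6,"s_scale.png");crop("t",b,190,135,70,75,8,"t_scale.png")
crop("s",a,165,230,85,85,7,"s_tin.png");crop("t",b,290,155,70,65,8,"t_tin.png")
print("mat",onz("top",(325.5,187.5),4),onz("scene",(209,278),4))
print(tri((291.3,161.5),(220.5,181.7)))
print(tri((193.9,246.8),(327.8,193.5)))
E
```

```text
mat [ 580.89593735 -198.54591713    4.        ] [ 583.35425003 -193.50742627    4.        ]
(array([582.12089839, 173.19202228, 174.74277722]), np.float64(2.2150818834978736))
(array([ 540.1113213 , -189.55128746,  125.93522052]), np.float64(1.0349684570570616))
```

View pics/s_scale.png

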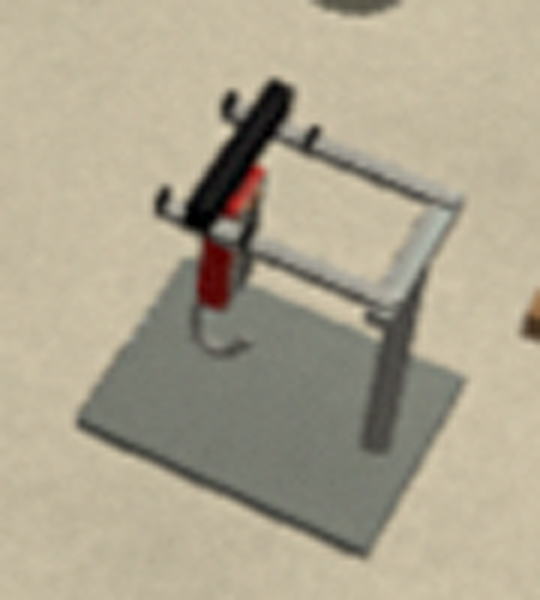

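View pics/t_scale.png

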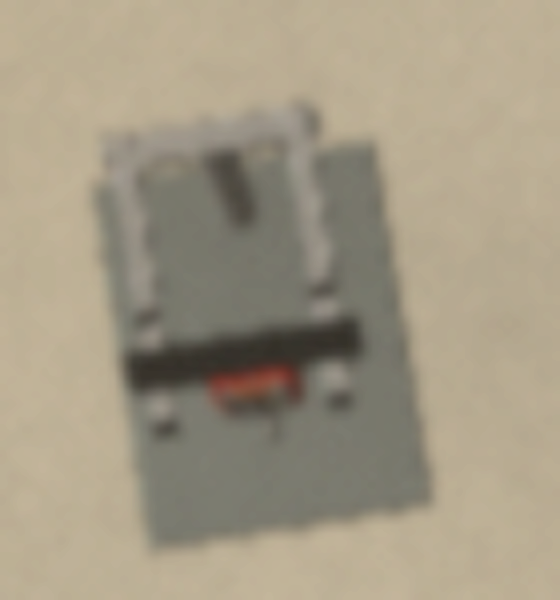

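View pics/s_tin.png

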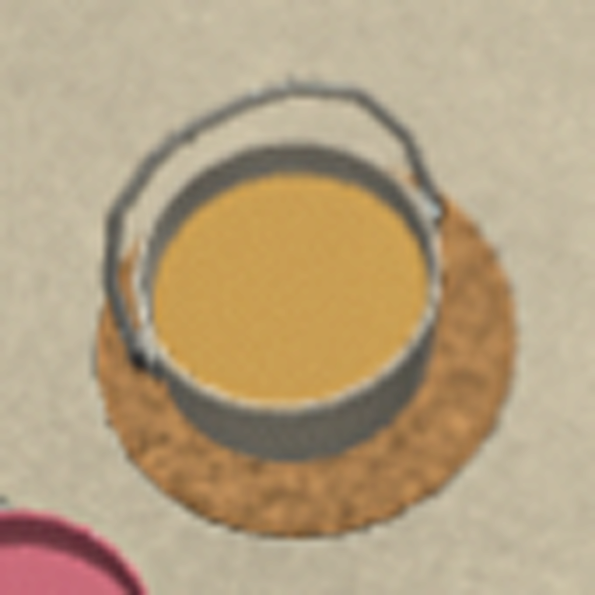

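View pics/t_tin.png

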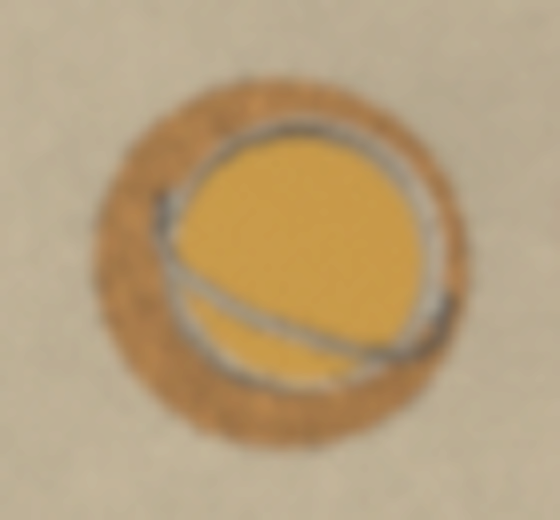

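```bash
cat > fit0.py <<'E'
from h import *
a=np.array
sc=lambda x,y:a([x/6+250,y/6+135]); tc=lambda x,y:a([x/8+190,y/8+135])
st=lambda x,y:a([x/7+165,y/7+230]); tt=lambda x,y:a([x/8+290,y/8+155])
# minus half px for resize centre convention
o6=0.5-0.5/6; 
S=[sc(80,420),sc(365,548),sc(465,380),sc(185,262)] # base top corners
T=[tc(152,547),tc(432,500),tc(378,142),tc(95,180)]
# top order: near-left, near-right, far-right, far-left ; scene: left=near-left? 
for s in S: print("S",onz("scene",s,10)[:2].round(1))
for t in T: print("T",onz("top",t,10)[:2].round(1))
print("handle top view ends z193",onz("top",tc(128,370),190)[:2],onz("top",tc(360,335),190)[:2])
print("nubs",[onz("top",tc(*p),179)[:2].round(1) for p in((150,325),(165,415),(322,300),(340,380))])
print("nubs scene",[onz("scene",sc(*p),179)[:2].round(1) for p in((232,97),(165,192),(313,132))])
print("handle scene",onz("scene",sc(241,153),190)[:2])
R=bot.state()
w,x,y,z=R['tcp_rot'];from scipy.spatial.transform import Rotation as Ro
print(Ro.from_quat([x,y,z,w]).as_matrix().round(3))
E
python3 fit0.py
```

```text
S [550.5 100.6]
S [711.9 128.3]
S [694.1 250.5]
S [530.3 221.5]
T [523.5 221.4]
T [544.4  95.9]
T [708.6 120.6]
T [691.3 249.2]
handle top view ends z193 [575.1262699  213.05228995] [589.13639074 120.2331291 ]
nubs [array([595.3, 205.6]), array([558.5, 199.2]), array([605.4, 136.2]), array([572.6, 128.7])]
nubs scene [array([558.7, 203.3]), array([569.6, 132.8]), array([602.9, 209.6])]
handle scene [588.40437712 167.66263861]
[[ 0.     0.404  0.915]
 [ 0.     0.915 -0.404]
 [-1.     0.     0.   ]]
```

```bash
cat > fit1.py <<'E'
from h import *
a=np.array
def cv(u0,v0,k,p): p=a(p,float);return (p+.5)/k-.5+[u0,v0]
# hull of mat & rim by colour
for c,n,u0,v0,w,h in (("scene","scene0",165,230,85,85),("top","top0",290,155,70,65)):
    im=cv2.imread(f"pics/{n}.png")[v0:v0+h,u0:u0+w];hs=cv2.cvtColor(im,cv2.COLOR_BGR2HSV)
    m=((hs[...,1]>105)&(hs[...,0]>8)&(hs[...,0]<28)).astype(np.uint8)
    n_,l,st,_=cv2.connectedComponentsWithStats(m)
    # wax: brightest/most saturated
    cnt=max(cv2.findContours(m,cv2.RETR_EXTERNAL,cv2.CHAIN_APPROX_NONE)[0],key=cv2.contourArea)
    hull=cv2.convexHull(cnt)[:,0].astype(float)+[u0,v0]
    def f(p):
        t=np.linspace(0,2*np.pi,360);C=np.c_[p[0]+p[2]*np.cos(t),p[1]+p[2]*np.sin(t),4+0*t];q=proj(c,C)
        return [np.min(np.hypot(*(q-x).T)) for x in hull]
    r=least_squares(f,[580,-195,85]);print(c,"mat",r.x,np.mean(r.fun))
ears_s=cv(165,230,7,[(140,357),(437,208)]);ears_t=cv(290,155,8,[(165,210),(445,310)])
ws=cv(165,230,7,[(122,310),(110,260),(112,215),(145,165),(180,138),(230,108),(290,86),(320,89),(355,93),(385,118),(410,145),(425,178)])
wt=cv(290,155,8,[(170,245),(180,265),(220,291),(260,315),(300,333),(340,347),(380,356),(420,350),(440,330)])
rim_s=cv(165,230,7,[(150,340),(180,378),(220,400),(285,412),(350,398),(400,365),(430,325),(440,275),(295,143),(220,160),(360,162)])
rim_t=cv(290,155,8,[(195,340),(240,375),(300,390),(360,380),(400,355),(435,290),(440,240),(420,185),(365,135),(300,120),(240,132)])
def seg(q,x):
    d=9e9
    for i in range(len(q)-1):
        A,B=q[i],q[i+1];t=np.clip(np.dot(x-A,B-A)/np.dot(B-A,B-A),0,1);d=min(d,np.hypot(*(A+t*(B-A)-x)))
    return d
def model(p):
    x,y,th,le,ye,a1,b1,a2,b2=p[:9]
    L=[(-ye,0),(-a2,b2),(-a1,b1),(-12,78),(12,78),(a1,b1),(a2,b2),(ye,0)]
    pts=[]
    for yy,r in L:
        lx,lz=r*np.sin(le),r*np.cos(le)+51
        pts.append((x+lx*np.cos(th)-yy*np.sin(th),y+lx*np.sin(th)+yy*np.cos(th),lz))
    return a(pts)
def res(p,parts=False):
    M=model(p);ds=p[9:11];dt=p[11:13]
    qs=proj("scene",M)+ds;qt=proj("top",M)+dt;r=[]
    r+=[seg(qs,w) for w in ws]+[seg(qt,w) for w in wt]
    # left ear in the images is +y
    r+=list((qs[[-1,0]]-ears_s).ravel()*.5)+list((qt[[-1,0]]-ears_t).ravel()*.5)
    t=np.linspace(0,2*np.pi,181);C=np.c_[p[0]+60*np.cos(t),p[1]+60*np.sin(t),60+0*t]
    q=proj("scene",C)+ds;r+=[seg(q,w) for w in rim_s];q=proj("top",C)+dt;r+=[seg(q,w) for w in rim_t]
    if parts:print(np.round(r,2))
    return np.r_[r,(p[9:13])/.7,(p[5]-30)/20,(p[6]-70)/20,(p[7]-55)/15,(p[8]-40)/20]
p0=[580,-197,np.radians(-22),-.4,64,30,70,55,40,0,0,0,0]
r=least_squares(res,p0,loss='soft_l1',f_scale=.7);p=r.x
res(p,True);print("xy",p[:2],"yaw",np.degrees(p[2]),"lean",p[3],p[4:].round(2))
M=model(p);print("mid",M[3:5].mean(0))
for c,n,u0,v0,w,h,k,d in (("scene","scene0",165,230,85,85,7,p[9:11]),("top","top0",290,155,70,65,8,p[11:13])):
    im=cv2.imread(f"pics/{n}.png")[v0:v0+h,u0:u0+w];im=cv2.resize(im,None,fx=k,fy=k,interpolation=cv2.INTER_CUBIC)
    q=((proj(c,M)+d-[u0,v0]+.5)*k-.5).round().astype(int)
    cv2.polylines(im,[q],False,(0,0,255),1)
    for x in q: cv2.circle(im,tuple(map(int,x)),4,(255,0,0),1)
    t=np.linspace(0,2*np.pi,181);C=np.c_[p[0]+60*np.cos(t),p[1]+60*np.sin(t),60+0*t]
    cv2.polylines(im,[((proj(c,C)+d-[u0,v0]+.5)*k-.5).round().astype(int)],True,(0,255,0),1)
    cv2.imwrite(f"pics/fit_{c}.png",im)
a_,b_=cv2.imread("pics/fit_scene.png"),cv2.imread("pics/fit_top.png")
H=520;cv2.imwrite("pics/fit1.png",cv2.resize(np.hstack([cv2.resize(a_,(520,520)),b_]),(800,385)))
E
python3 fit1.py
```

```text
scene mat [ 560.29686843 -181.20478491   53.62655692] 0.43324338764296727
top mat [ 581.51206343 -195.57922569   82.56966246] 0.12876972644969437
[ 6.300e-01  2.000e-02  8.100e-01  3.300e-01  2.000e-02  6.400e-01
  1.100e+00  2.200e-01  7.400e-01  6.800e-01  1.700e-01  5.000e-01
  3.400e-01  4.600e-01  2.100e-01  2.000e-02  5.000e-02  2.700e-01
  3.500e-01  6.300e-01  1.400e+00  2.103e+01 -9.720e+00 -2.134e+01
  9.760e+00  2.700e-01 -8.700e-01 -8.800e-01  4.500e-01  4.200e-01
  2.000e-01  3.500e-01  1.600e-01  0.000e+00  1.500e-01  3.200e-01
  1.000e-01  8.500e-01  8.200e-01  1.480e+00  2.700e-01  1.200e-01
  1.000e-02  9.000e-02  1.900e-01  2.300e-01  1.000e-02  5.000e-02
  1.300e-01  2.500e-01  2.000e-02]
xy [ 577.60911977 -196.38592048] yaw -25.499185721505214 lean -6.8649785681925986 [6.270e+01 3.748e+01 7.321e+01 6.237e+01 4.622e+01 7.000e-02 1.000e-01
 3.000e-02 1.100e-01]
mid [ 538.92152685 -177.93356014  116.16732733]
```

View pics/fit1.png

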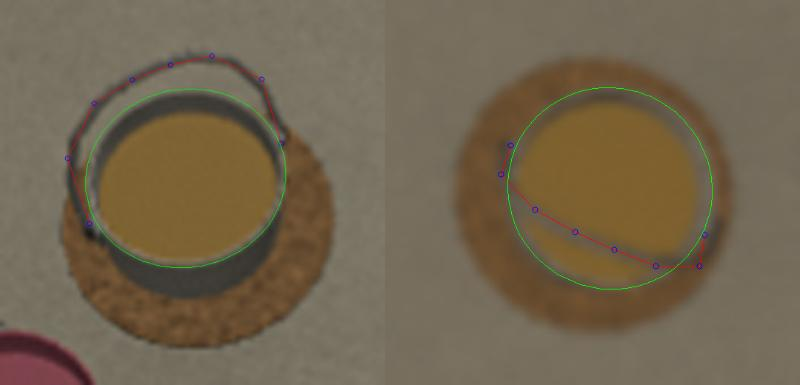

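```bash
sed -i 's/qs\[\[-1,0\]\]-ears_s/qs[[0,-1]]-ears_s/; s/hs\[...,1\]>105/hs[...,1]>80/' fit1.py; python3 fit1.py
```

```text
scene mat [ 560.18949975 -181.46433585   54.54140405] 0.39243450360535287
top mat [ 581.9340265  -195.41967233   84.96724232] 0.14605872949120974
[ 0.01  0.22  1.52  0.13  0.02  0.71  0.34  0.51  1.01  0.5   0.11  0.14
  0.73  0.19  0.81  0.05  0.17  0.02  0.14  0.2   0.43 -0.41 -0.11  0.11
  0.19 -0.31 -0.6  -0.21  0.2   0.37  0.17  0.33  0.16  0.02  0.1   0.27
  0.16  0.85  0.8   1.51  0.33  0.15  0.03  0.03  0.1   0.33  0.09  0.12
  0.16  0.22  0.04]
xy [ 577.65502855 -196.47214743] yaw -22.39542021594153 lean -6.860721994496458 [6.599e+01 3.412e+01 7.644e+01 6.199e+01 4.478e+01 1.400e-01 6.000e-02
 1.000e-01 1.500e-01]
mid [ 538.28191933 -180.2474046   116.34918508]
```

View pics/fit1.png

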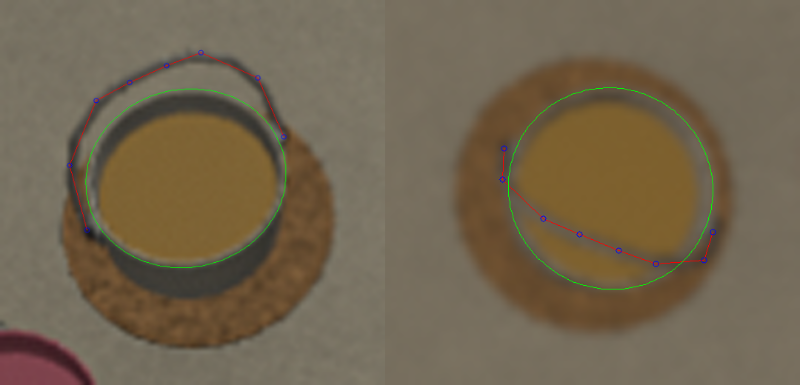

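Request:
{"method": "drive_tool", "body": {"moves": [[[6,1,-1,3,0,0,-4],[6,4,-4,6,0,0,-10],[6,8,-8,6,0,0,-17],[6,12,-12,6,0,0,-24],[6,16,-16,6,0,0,-31],[6,20,-20,6,0,0,-38],[6,24,-24,6,0,0,-45],[6,28,-28,5,0,0,-51],[6,32,-32,3,0,0,-55],[6,34.2,-34.6,1,0,0,-57],[6,35.2,-35.6,0,0,0,-57],[6,35.2,-35.6,0,0,0,-57]]]}}

```text
time: 2.4
position: [583.9, 169.8, 230.4]
tcp_rot: [0.538, 0.458, 0.539, -0.459]
force: [-0.6, -0.1, -0.1]
opening: 0.703
```

```bash
python3 - <<'E'
from h import *
a=read_camera("scene");b=read_camera("top");cv2.imwrite("pics/scene1.png",a);cv2.imwrite("pics/top1.png",b)
crop("s",a,240,90,100,110,5,"s1.png");crop("t",b,180,110,90,100,6,"t1.png")
s=bot.state();print(s['time'],s['position'],s['force'],s['opening'])
x,y=cv2.imread("pics/s1.png"),cv2.imread("pics/t1.png");y=cv2.resize(y,(495,550));cv2.imwrite("pics/c1.png",cv2.resize(np.hstack([x,y]),(800,440)))
E
```

```text
2.5 [583.77173952 171.1465893  231.89106369] [-0.13403183  0.16649626 -0.04038279] 0.7007803777007854
```

View pics/c1.png

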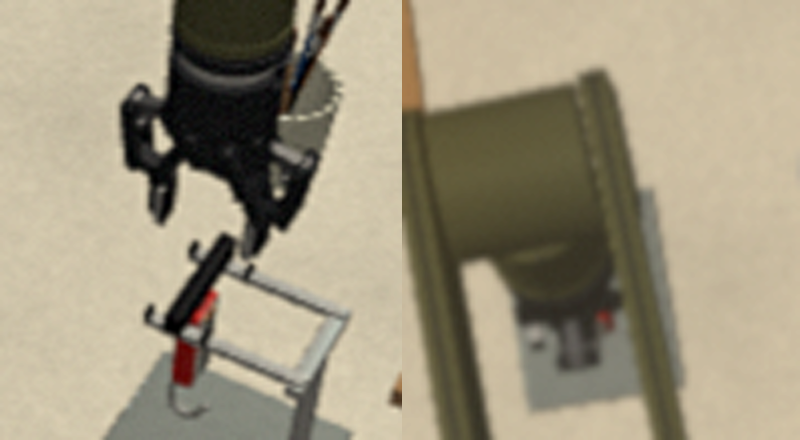

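Request:
{"method": "drive_tool", "body": {"moves": [[[6,0,0,-1.5,0,0,0],[6,0,0,-3.5,0,0,0],[6,0,0,-5.2,0,0,0],[6,0,0,-6.1,0,0,0],[6,0,0,-6.1,0,0,0],[4,0,0,-6.1,0,0,0],[2.5,0,0,-6.1,0,0,0],[1.5,0,0,-6.1,0,0,0],[0.5,0,0,-6.1,0,0,0],[0.5,0,0,-6.1,0,0,0],[0.5,0,0,-6.1,0,0,0]]]}}

```text
time: 3.88
position: [584.5, 170.0, 171.0]
tcp_rot: [0.539, 0.459, 0.538, -0.458]
force: [-1.0, 0.2, 5.3]
opening: 0.163
```

```bash
cat > look.py <<'E'
import sys
from h import *
n=sys.argv[1];B=[int(v) for v in sys.argv[2].split(',')]  # scene box, top box
a=read_camera("scene");b=read_camera("top");cv2.imwrite(f"pics/scene_{n}.png",a);cv2.imwrite(f"pics/top_{n}.png",b)
def cc(im,u,v,w,h): return np.clip(cv2.resize(im[v:v+h,u:u+w],(400,400*h//w),interpolation=cv2.INTER_CUBIC).astype(float)*1.6,0,255).astype(np.uint8)
x=cc(a,*B[:4]);y=cc(b,*B[4:]);H=max(len(x),len(y));f=lambda q:np.vstack([q,np.zeros((H-len(q),400,3),np.uint8)])
cv2.imwrite(f"pics/c_{n}.png",np.hstack([f(x),f(y)]))
s=bot.state()
print(round(s['time'],2),s['position'].round(1),s['force'].round(2),s['torque'].round(3),s['opening'])
E
python3 look.py g 240,100,100,110,180,120,90,100
```

```text
3.98 [584.5 170.  171. ] [-1.28 -0.79  5.44] [-0.054  0.286 -0.047] 0.162237112805566
```

View pics/c_g.png

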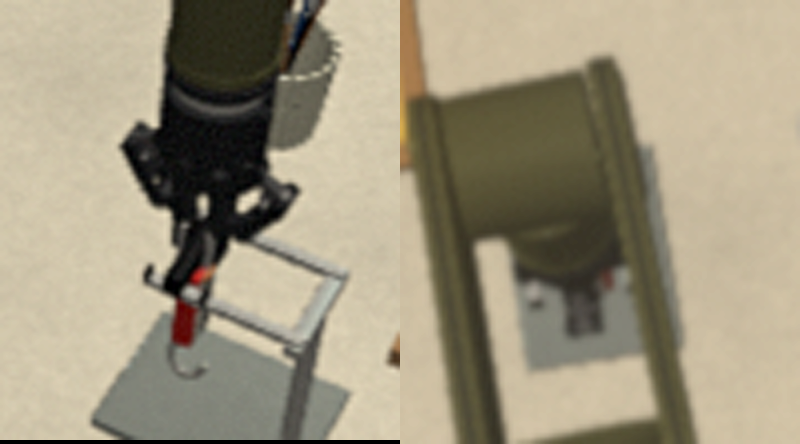

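Request:
{"method": "drive_tool", "body": {"moves": [[[0.5,0,0,0.4,0,0,0],[0.5,0,0,1.2,0,0,0],[0.5,0,0,2.2,0,0,0],[0.5,-0.5,-0.1,3,0,0,0],[0.5,-2,-0.3,3.5,0,0,0],[0.5,-4.4,-0.7,4,0,0,0],[0.5,-7,-1.1,5,0,0,0],[0.5,-8.5,-2.5,7,0,0,0],[0.5,-8.8,-5,9,0,0,-3],[0.5,-9,-9,11,0,0,-6],[0.5,-9.1,-13,12.5,0,0,-10],[0.5,-9.2,-17,13,0,0,-15]]]}}

```text
time: 5.48
position: [491.3, -0.9, 301.7]
tcp_rot: [0.474, 0.526, 0.473, -0.525]
force: [0.6, -0.4, -1.6]
opening: 0.164
```

Request:
{"method": "drive_tool", "body": {"moves": [[[0.5,0,-4,0,0,0,-5],[0.5,0,-8,0,0,0,-10],[0.5,0,-12,0,0,0,-14],[0.5,0,-14.6,0,0,0,-16.6],[0.5,0,-16,0,0,0,-16.6],[0.5,0,-16.1,0,0,0,-16.6],[0.5,0,-16.1,-1,0,0,-16.6],[0.5,0,-16.1,-2,0,0,-16.6],[0.5,0,-16.1,-2,0,0,-16.6]]]}}

```text
time: 6.6
position: [491.3, -159.8, 278.8]
tcp_rot: [-0.393, -0.587, -0.395, 0.588]
force: [0.4, -0.3, -1.1]
opening: 0.162
```

```bash
python3 look.py h 140,150,120,150,270,130,100,110
```

```text
6.7 [ 492.2 -160.4  279.9] [-0.37  0.33 -1.03] [-0.     0.013  0.036] 0.15840419290470067
```

View pics/c_h.png

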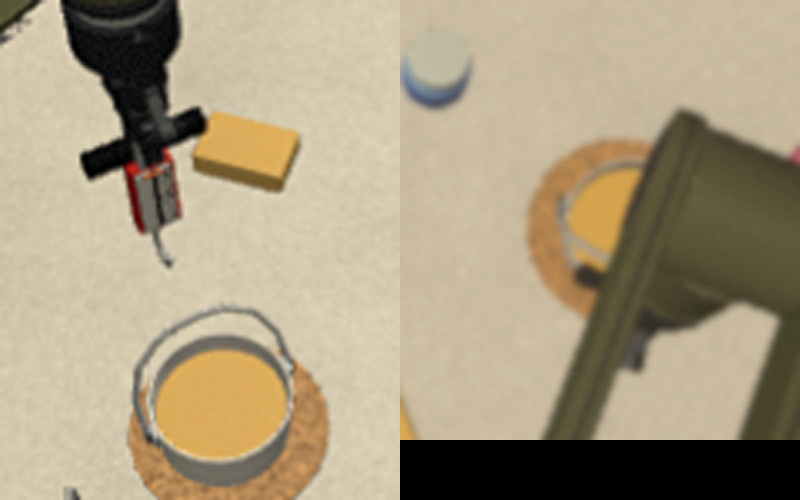

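```bash
cat > hk.py <<'E'
from h import *
s=bot.state();p=s['position'];d=np.array([.925,-.381,0])
b=p+[0,0,12-140];print("pred bight",proj("scene",b),"point",proj("scene",b+16*d+[0,0,6]),"orig",proj("scene",p+[0,0,12]),"low",proj("scene",b-[0,0,13]))
for l in("hook_bight","hook_point","scale","bail_mid"): print(l,[(round(q['conf'],2),(np.array(q['at'])*[512,384]).round(1).tolist()) for q in tip_of("scene",l)][:3])
E
python3 hk.py
```

```text
pred bight [[188.31471896 224.55774095]] point [[190.60054735 227.77951299]] orig [[182.7385528  192.85915989]] low [[188.78314659 227.20692457]]
hook_bight [(0.58, [189.0, 223.8])]
hook_point [(0.38, [189.9, 230.1])]
scale [(0.7, [182.0, 191.8])]
bail_mid [(0.71, [160.2, 315.4]), (0.54, [196.2, 247.0]), (0.46, [96.8, 247.8])]
```

Request:
{"method": "drive_tool", "body": {"moves": [[[0.5,0,0,-1.2,0,0,0],[0.5,0,0,-2.8,0,0,0],[0.5,0,0,-4.4,0,0,0],[0.5,0,0,-5.3,0,0,0],[0.5,0,0,-5.3,0,0,0],[0.5,0.6,-0.2,-5.3,0,0,0],[0.5,1.3,-0.5,-5.3,0,0,0],[0.5,1.8,-0.7,-5.3,0,0,0],[0.5,1.8,-0.7,-5.3,0,0,0]]]}}

```text
time: 8.02
position: [511.0, -168.3, 227.5]
tcp_rot: [0.393, 0.588, 0.393, -0.588]
force: [-0.5, 0.1, -0.9]
opening: 0.161
```

```bash
python3 look.py i 165,200,70,85,270,130,100,110; python3 hk.py
```

```text
8.12 [ 510.2 -168.   227.3] [ 0.73  0.16 -0.95] [-0.017 -0.006 -0.014] 0.16065973994261376
pred bight [[193.09357889 240.38625004]] point [[195.37472397 243.69350088]] orig [[188.11694063 211.14054636]] low [[193.5124035  242.83583509]]
hook_bight [(0.37, [196.0, 239.1])]
hook_point [(0.55, [196.2, 245.4])]
scale []
bail_mid [(0.67, [194.5, 246.9]), (0.63, [95.1, 249.6]), (0.53, [160.7, 314.0])]
```

View pics/c_i.png

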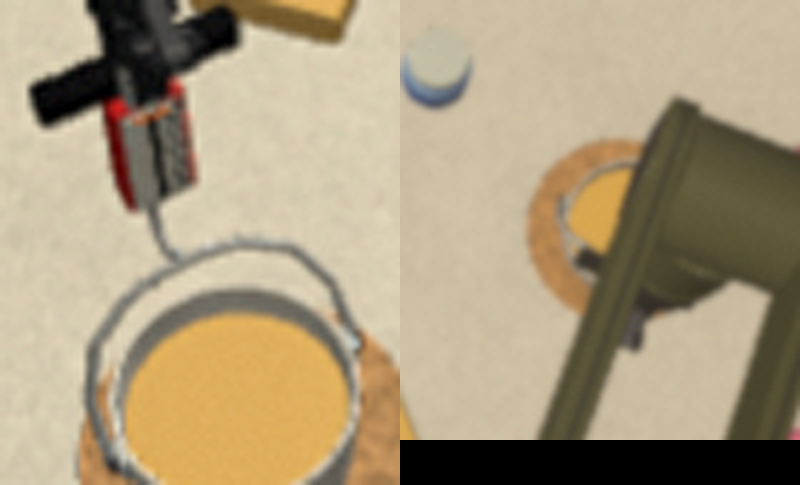

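Request:
{"method": "drive_tool", "body": {"moves": [[[0.5,0.5,-0.2,0,0,0,0],[0.5,1.1,-0.45,0,0,0,0],[0.5,1.7,-0.7,0,0,0,0],[0.5,2.3,-0.95,0,0,0,0],[0.5,2.6,-1.1,0,0,0,0],[0.5,2.6,-1.1,0,0,0,0],[0.5,2.6,-1.1,0,0,0,0]]]}}

```text
time: 9.2
position: [536.1, -178.9, 227.2]
tcp_rot: [-0.393, -0.588, -0.393, 0.588]
force: [-0.2, 0.1, -2.0]
opening: 0.159
```

```bash
python3 look.py j 165,200,70,85,270,130,100,110; python3 hk.py
```

```text
9.3 [ 536.  -178.9  227.3] [ 0.07  0.3  -1.47] [-0.015  0.04   0.046] 0.15968981989931694
pred bight [[197.35211831 248.22496237]] point [[199.70886809 251.65617935]] orig [[192.72383821 219.3817347 ]] low [[197.74099497 250.63701964]]
hook_bight [(0.6, [199.2, 246.2])]
hook_point [(0.5, [198.7, 253.0])]
scale [(0.58, [192.3, 219.5])]
bail_mid [(0.67, [194.6, 246.7]), (0.6, [161.8, 315.3]), (0.44, [95.7, 247.9])]
```

View pics/c_j.png

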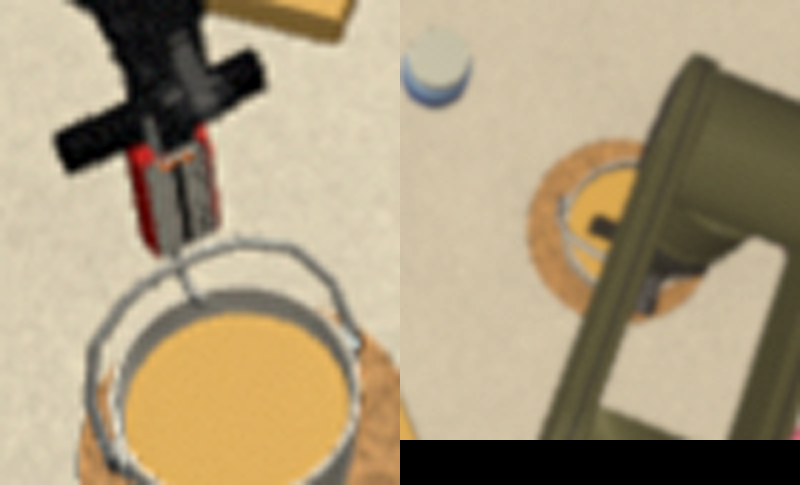

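Request:
{"method": "drive_tool", "body": {"moves": [[[0.5,0,0,0.3,0,0,0],[0.5,0,0,0.7,0,0,0],[0.5,0,0,1.1,0,0,0],[0.5,0,0,1.4,0,0,0],[0.5,0,0,1.6,0,0,0],[0.5,0,0,1.6,0,0,0],[0.5,0,0,1.6,0,0,0]]]}}

```text
time: 10.38
position: [536.2, -178.9, 243.2]
tcp_rot: [-0.393, -0.588, -0.393, 0.588]
force: [0.1, 0.1, -1.5]
opening: 0.163
```

```bash
python3 look.py k 165,200,70,85,270,130,100,110; python3 hk.py
```

```text
10.47 [ 536.2 -178.9  243.1] [-0.37 -0.44 -1.24] [ 0.049 -0.006  0.044] 0.16046998295743864
pred bight [[196.89706199 245.28317976]] point [[199.2734178  248.71905389]] orig [[192.17355436 215.80564291]] low [[197.29356649 247.7457111 ]]
hook_bight [(0.41, [199.5, 245.9])]
hook_point [(0.57, [195.8, 251.7])]
scale [(0.81, [191.3, 217.1]), (0.61, [282.6, 198.3])]
bail_mid [(0.73, [197.8, 244.7]), (0.72, [98.7, 246.1]), (0.64, [160.7, 315.9])]
```

View pics/c_k.png

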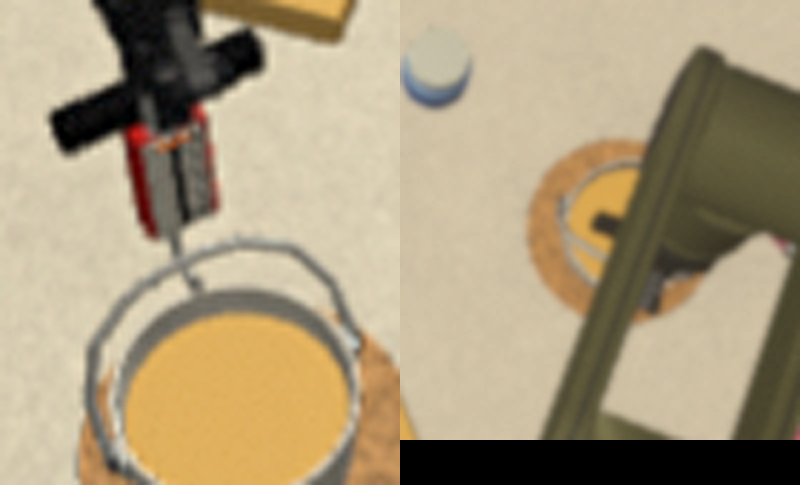

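Request:
{"method": "drive_tool", "body": {"moves": [[[0.5,0.46,-0.19,0.07,0,0,0],[0.5,0.92,-0.38,0.15,0,0,0],[0.5,1.39,-0.57,0.45,0,0,0],[0.5,1.85,-0.76,0.69,0,0,0],[0.5,2.31,-0.95,0.9,0,0,0],[0.5,2.77,-1.14,1.06,0,0,0],[0.5,3.24,-1.33,1.19,0,0,0],[0.5,3.7,-1.52,1.29,0,0,0],[0.5,4.07,-1.68,1.34,0,0,0],[0.5,4.44,-1.83,1.37,0,0,0],[0.5,4.81,-1.98,1.38,0,0,0],[0.5,4.81,-1.98,1.38,0,0,0]]]}}

```text
time: 12.18
position: [584.7, -199.0, 257.0]
tcp_rot: [0.393, 0.588, 0.393, -0.588]
force: [-0.9, -0.7, -2.0]
opening: 0.164
```

```bash
python3 look.py l 165,200,70,85,270,130,100,110; python3 hk.py
```

```text
12.28 [ 584.4 -198.8  257. ] [ 0.46  0.26 -2.22] [-0.001  0.042  0.017] 0.16317091984467597
pred bight [[204.97674446 257.81920216]] point [[207.52549224 261.50729704]] orig [[200.91464954 228.60692795]] low [[205.31635607 260.2496588 ]]
hook_bight [(0.4, [206.5, 259.1])]
hook_point [(0.42, [205.8, 256.2]), (0.39, [209.0, 264.0])]
scale [(0.93, [200.6, 229.9])]
bail_mid [(0.7, [202.3, 256.8]), (0.47, [92.5, 247.0]), (0.43, [157.8, 316.2])]
```

View pics/c_l.png

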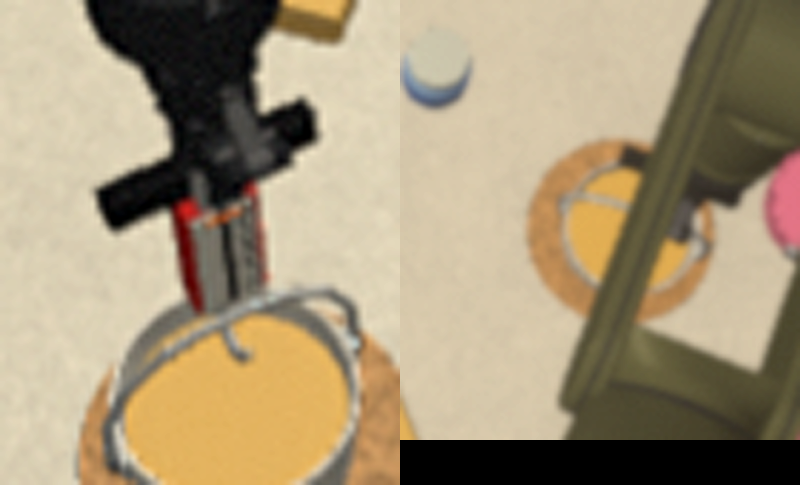

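Request:
{"method": "drive_tool", "body": {"moves": [[[0.5,0,0,0.2,0,0,0],[0.5,-0.2,0.07,0.4,0,0,0],[0.5,-0.45,0.15,0.4,0,0,0],[0.5,-0.67,0.23,0.4,0,0,0],[0.5,-0.67,0.23,0.4,0,0,0],[0.5,-0.67,0.23,0.4,0,0,0]]]}}

```text
time: 13.22
position: [577.7, -196.5, 261.1]
tcp_rot: [0.393, 0.588, 0.393, -0.588]
force: [-0.4, 0.3, -1.6]
opening: 0.159
```

```bash
cat > fz.py <<'E'
import sys
from h import *
n=int(sys.argv[1]) if len(sys.argv)>1 else 12
F=[];Z=[];T=[]
for i in range(n):
    read_camera("scene");s=bot.state();F.append(s['force']);Z.append(s['position']);T.append(s['torque'])
F=np.array(F);print(round(s['time'],2),"pos",np.mean(Z,0).round(2),"F",F.mean(0).round(2),"sd",F.std(0).round(2),"tq",np.mean(T,0).round(3),F[:,2].round(1))
E
python3 fz.py 16; python3 look.py m 165,200,70,85,270,130,100,110
```

```text
14.03 pos [ 577.71 -196.51  261.08] F [-0.08  0.03 -1.37] sd [0.4  0.41 0.53] tq [ 0.005  0.002 -0.009] [-1.3 -2.5 -1.1 -0.7 -1.1 -1.3 -0.6 -0.7 -1.7 -1.2 -1.  -1.8 -1.5 -1.
 -2.  -2.2]
14.12 [ 577.7 -196.5  261.1] [ 0.24 -0.34 -1.38] [-0.038 -0.048  0.05 ] 0.16251145848070278
```

View pics/c_m.png

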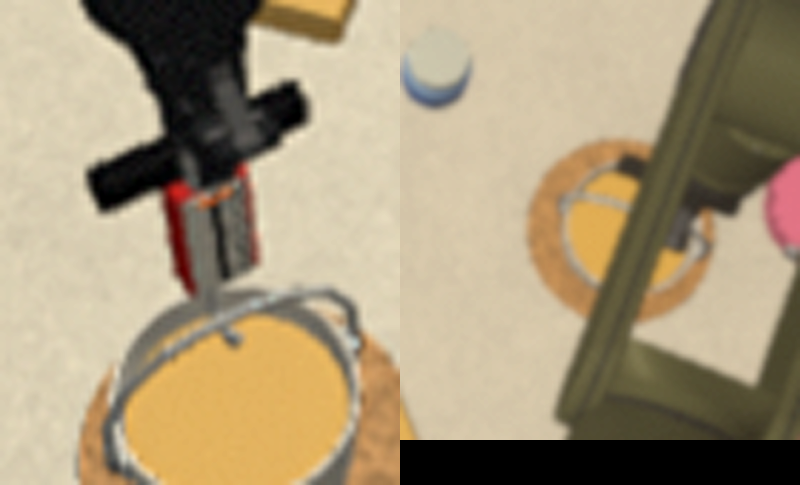

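Request:
{"method": "drive_tool", "body": {"moves": [[[0.5,0,0,0.1,0,0,0],[0.5,0,0,0.25,0,0,0],[0.5,0,0,0.4,0,0,0],[0.5,0,0,0.6,0,0,0],[0.5,0,0,0.8,0,0,0],[0.5,0,0,1,0,0,0],[0.5,0,0,1.2,0,0,0],[0.5,0,0,1.4,0,0,0],[0.5,0,0,1.6,0,0,0],[0.5,0,0,1.7,0,0,0],[0.5,0,0,1.8,0,0,0],[0.5,0,0,1.8,0,0,0]]]}}

```text
time: 15.62
position: [577.6, -196.4, 279.1]
tcp_rot: [-0.393, -0.588, -0.393, 0.588]
force: [-0.3, 0.5, -3.0]
opening: 0.16
```

```bash
python3 fz.py 16; python3 look.py n 165,200,70,85,270,130,100,110
```

```text
16.43 pos [ 577.61 -196.47  279.03] F [-0.16  0.02 -3.42] sd [0.46 0.44 0.49] tq [ 0.012  0.021 -0.011] [-3.6 -3.  -3.3 -4.  -3.1 -3.1 -3.4 -3.7 -3.2 -3.  -2.6 -2.8 -3.6 -3.6
 -4.6 -3.9]
16.52 [ 577.6 -196.5  279.1] [-0.29  1.06 -3.59] [0.059 0.052 0.037] 0.1596827819545479
```

View pics/c_n.png

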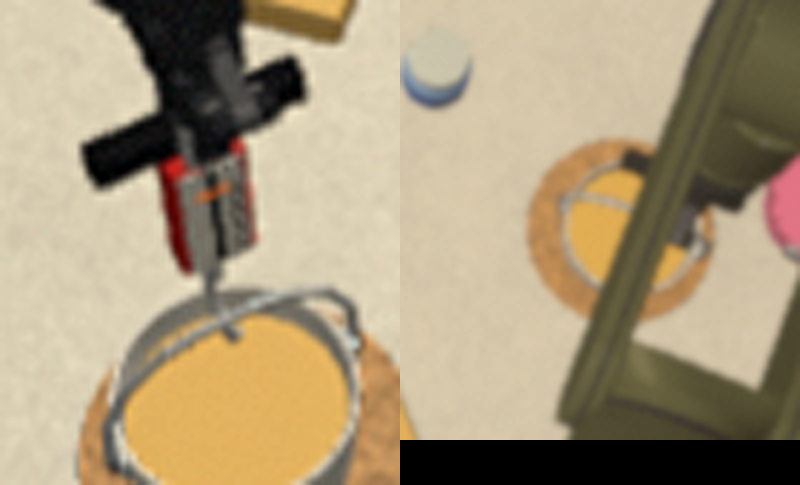

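Request:
{"method": "drive_tool", "body": {"moves": [[[0.5,0,0,0.1,0,0,0],[0.5,0,0,0.25,0,0,0],[0.5,0,0,0.4,0,0,0],[0.5,0,0,0.55,0,0,0],[0.5,0,0,0.7,0,0,0],[0.5,0,0,0.8,0,0,0],[0.5,0,0,0.8,0,0,0]]]}}

```text
time: 17.4
position: [577.7, -196.5, 287.1]
tcp_rot: [-0.393, -0.588, -0.393, 0.588]
force: [-0.5, -0.9, -4.6]
opening: 0.165
```

```bash
python3 fz.py 16
```

```text
18.2 pos [ 577.66 -196.49  287.06] F [ 0.   -0.15 -4.77] sd [0.36 0.3  0.48] tq [ 0.026  0.041 -0.008] [-4.2 -4.5 -4.8 -5.  -4.9 -4.8 -5.1 -5.1 -5.4 -5.2 -4.1 -5.2 -5.4 -3.9
 -5.  -4. ]
```

Request:
{"method": "drive_tool", "body": {"moves": [[[0.5,0,0,0.1,0,0,0],[0.5,0,0,0.25,0,0,0],[0.5,0,0,0.4,0,0,0],[0.5,0,0,0.55,0,0,0],[0.5,0,0,0.7,0,0,0],[0.5,0,0,0.8,0,0,0],[0.5,0,0,0.8,0,0,0]]]}}

```text
time: 19.08
position: [577.7, -196.5, 295.1]
tcp_rot: [-0.393, -0.588, -0.393, 0.588]
force: [-0.4, -0.9, -5.5]
opening: 0.159
```

```bash
python3 fz.py 16
```

```text
19.88 pos [ 577.66 -196.48  295.06] F [-0.08  0.29 -6.01] sd [0.49 0.4  0.56] tq [0.021 0.038 0.009] [-5.2 -5.9 -6.2 -6.5 -5.8 -6.9 -5.1 -6.2 -6.2 -5.  -5.8 -6.7 -5.7 -6.8
 -6.3 -5.8]
```

Request:
{"method": "drive_tool", "body": {"moves": [[[0.5,0,0,0.1,0,0,0],[0.5,0,0,0.25,0,0,0],[0.5,0,0,0.4,0,0,0],[0.5,0,0,0.55,0,0,0],[0.5,0,0,0.7,0,0,0],[0.5,0,0,0.8,0,0,0],[0.5,0,0,0.8,0,0,0]]]}}

```text
time: 20.75
position: [577.7, -196.5, 303.1]
tcp_rot: [-0.393, -0.588, -0.393, 0.588]
force: [-0.3, -0.4, -6.5]
opening: 0.164
```

```bash
python3 fz.py 16;python3 look.py o 165,200,70,85,270,130,100,110
```

```text
21.55 pos [ 577.68 -196.49  303.07] F [ 0.12  0.   -7.1 ] sd [0.49 0.4  0.5 ] tq [0.004 0.007 0.008] [-5.8 -7.2 -7.5 -7.2 -6.5 -7.3 -7.3 -7.  -7.8 -7.  -7.3 -7.1 -6.9 -6.5
 -7.  -8. ]
21.65 [ 577.7 -196.5  303.1] [ 0.28 -0.24 -7.54] [-0.035  0.052  0.009] 0.15965872565303704
```

View pics/c_o.png

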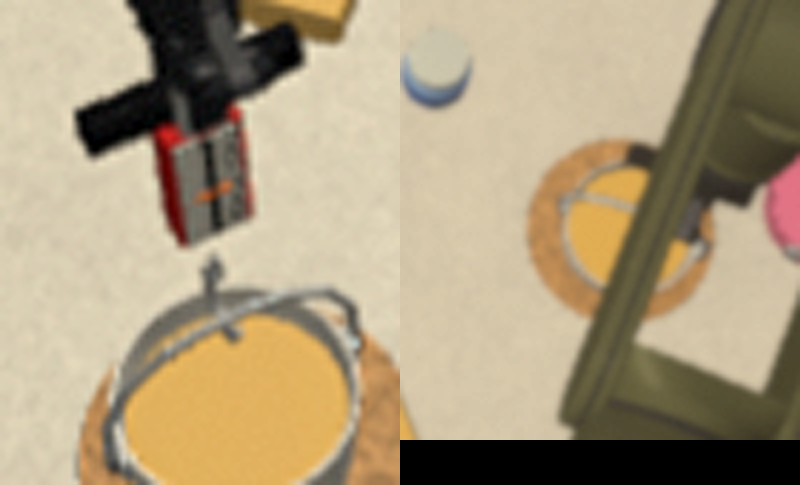

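Request:
{"method": "drive_tool", "body": {"moves": [[[0.5,0,0,0.1,0,0,0],[0.5,0,0,0.25,0,0,0],[0.5,0,0,0.4,0,0,0],[0.5,0,0,0.55,0,0,0],[0.5,0,0,0.7,0,0,0],[0.5,0,0,0.8,0,0,0],[0.5,0,0,0.8,0,0,0]]]}}

```text
time: 22.52
position: [577.7, -196.5, 311.2]
tcp_rot: [0.393, 0.588, 0.393, -0.588]
force: [0.3, 0.6, -6.8]
opening: 0.161
```

```bash
python3 fz.py 16;python3 look.py p 165,200,70,85,270,130,100,110
```

```text
23.32 pos [ 577.66 -196.49  311.07] F [ 0.01 -0.   -7.25] sd [0.39 0.47 0.48] tq [0.001 0.01  0.007] [-6.5 -7.4 -6.6 -6.9 -7.4 -7.1 -6.5 -7.3 -7.5 -6.8 -7.8 -7.6 -7.7 -8.1
 -7.6 -7.2]
23.43 [ 577.7 -196.5  311.1] [ 0.07 -0.49 -7.63] [-0.049 -0.014  0.018] 0.15897162118948588
```

View pics/c_p.png

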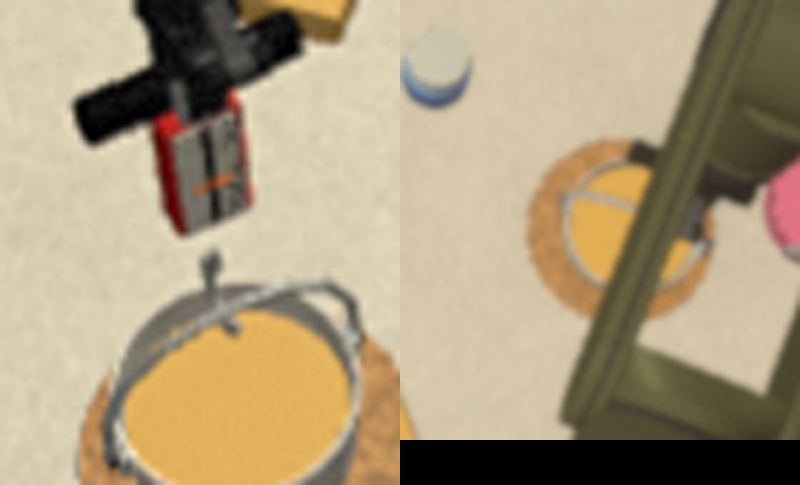

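```bash
cat > sh.py <<'E'
from h import *
import sys
f=lambda n:cv2.cvtColor(cv2.imread(f"pics/scene_{n}.png"),cv2.COLOR_BGR2GRAY)
o,p=f(sys.argv[1]),f(sys.argv[2])
def ecc(b,m=cv2.MOTION_TRANSLATION):
    u,v,w,h=b;W=np.eye(2,3,dtype=np.float32)
    cc,W=cv2.findTransformECC(o[v:v+h,u:u+w],p[v:v+h,u:u+w],W,m,(3,200,1e-7),None,3);return cc,W.round(3).tolist()
for nm,b in {"rim front":(184,262,48,30),"waxleft":(180,262,25,30),"mat low":(185,297,45,10),"right":(215,262,20,28)}.items(): print(nm,ecc(b))
t=np.array([577.7,-196.5,60.]);print("px per 7mm z",proj("scene",t+[0,0,7])-proj("scene",t),"7mm along d",proj("scene",t+[6.5,-2.7,0])-proj("scene",t))
E
python3 sh.py o p; python3 sh.py m o
```

```text
rim front (0.9918845032286995, [[1.0, 0.0, -0.020999999716877937], [0.0, 1.0, -0.8259999752044678]])
waxleft (0.9844212359467718, [[1.0, 0.0, -0.10400000214576721], [0.0, 1.0, -0.8289999961853027]])
mat low (0.9997342340616898, [[1.0, 0.0, 0.004999999888241291], [0.0, 1.0, -0.0]])
right (0.980542065879415, [[1.0, 0.0, 0.13199999928474426], [0.0, 1.0, -0.824999988079071]])
px per 7mm z [[-0.17467742 -1.21451356]] 7mm along d [[1.11990624 2.03999293]]
rim front (0.998627062073856, [[1.0, 0.0, 0.01899999938905239], [0.0, 1.0, 0.029999999329447746]])
waxleft (0.9991981278098244, [[1.0, 0.0, -0.014999999664723873], [0.0, 1.0, 0.02199999988079071]])
mat low (0.9996731553432779, [[1.0, 0.0, -0.014000000432133675], [0.0, 1.0, -0.017000000923871994]])
right (0.9952236417394149, [[1.0, 0.0, 0.03099999949336052], [0.0, 1.0, 0.03999999910593033]])
px per 7mm z [[-0.17467742 -1.21451356]] 7mm along d [[1.11990624 2.03999293]]
```

Request:
{"method": "drive_tool", "body": {"moves": [[[0.5,0,0,0,0,0,0],[0.5,0,0,0,0,0,0],[0.5,0,0,0,0,0,0],[0.5,0,0,0,0,0,0],[0.5,0,0,0,0,0,0],[0.5,0,0,0,0,0,0],[0.5,0,0,0,0,0,0],[0.5,0,0,0,0,0,0]]]}}

```text
time: 24.42
position: [577.7, -196.5, 311.1]
tcp_rot: [0.393, 0.588, 0.393, -0.588]
force: [-0.8, 0.7, -7.4]
opening: 0.157
```

```bash
python3 fz.py 16;python3 look.py q 165,200,70,85,270,130,100,110; python3 sh.py p q; python3 sh.py o q; python3 - <<'E'
from h import *
# mat from top & scene clean pictures
for c,n,u0,v0,w,h in (("scene","scene0",165,230,85,85),("top","top0",290,155,70,65)):
    im=cv2.imread(f"pics/{n}.png")[v0:v0+h,u0:u0+w].astype(float)
    sat=(im[...,2]-im[...,0])/(im[...,2]+1); 
    m=(sat>.36).astype(np.uint8)
    if c=="scene": m[:30]=0
    m=cv2.morphologyEx(m,cv2.MORPH_OPEN,np.ones((2,2),np.uint8))
    cnt=max(cv2.findContours(m,cv2.RETR_EXTERNAL,cv2.CHAIN_APPROX_NONE)[0],key=cv2.contourArea)
    hull=cv2.convexHull(cnt)[:,0].astype(float)+[u0,v0]
    if c=="scene": hull=hull[hull[:,1]>268]
    t=np.linspace(0,2*np.pi,720)
    def f(p):
        C=np.c_[p[0]+85*np.cos(t),p[1]+85*np.sin(t),4+0*t];q=proj(c,C);o=proj(c,[[p[0],p[1],4]])[0]
        r=[]
        for x in hull:
            i=np.argmin(np.hypot(*(q-x).T));r.append(np.hypot(*(x-o))-np.hypot(*(q[i]-o)))
        return np.array(r)+.3
    r=least_squares(f,[582,-195],loss='soft_l1',diff_step=1e-3);print(c,"mat",r.x,np.abs(r.fun).mean(),len(hull))
E
```

```text
25.23 pos [ 577.68 -196.5   311.1 ] F [-0.09  0.08 -7.42] sd [0.66 0.52 0.62] tq [ 0.004  0.013 -0.002] [-7.3 -7.4 -7.5 -7.5 -7.9 -6.9 -6.  -7.3 -7.  -7.7 -8.5 -7.3 -8.4 -6.4
 -7.9 -7.6]
25.32 [ 577.7 -196.5  311.1] [ 0.09  1.04 -6.68] [ 0.006  0.014 -0.021] 0.16124688823808284
rim front (0.9997298357576847, [[1.0, 0.0, 0.028999999165534973], [0.0, 1.0, -0.012000000104308128]])
waxleft (0.9991443475289272, [[1.0, 0.0, 0.004999999888241291], [0.0, 1.0, 0.0020000000949949026]])
mat low (0.9997938999385001, [[1.0, 0.0, -0.004999999888241291], [0.0, 1.0, -0.008999999612569809]])
right (0.9997150395673987, [[1.0, 0.0, 0.028999999165534973], [0.0, 1.0, -0.03200000151991844]])
px per 7mm z [[-0.17467742 -1.21451356]] 7mm along d [[1.11990624 2.03999293]]
rim front (0.9924228872929418, [[1.0, 0.0, -0.007000000216066837], [0.0, 1.0, -0.8539999723434448]])
waxleft (0.9845801268375594, [[1.0, 0.0, -0.07199999690055847], [0.0, 1.0, -0.824999988079071]])
mat low (0.9997698607884077, [[1.0, 0.0, -0.0010000000474974513], [0.0, 1.0, -0.009999999776482582]])
right (0.9730598243991312, [[1.0, 0.0, 0.11999999731779099], [0.0, 1.0, -0.8199999928474426]])
px per 7mm z [[-0.17467742 -1.21451356]] 7mm along d [[1.11990624 2.03999293]]
scene mat [ 541.8294089  -154.41125792] 1.8626974247657173 11
top mat [ 578.01449591 -199.2135663 ] 0.0724632603128411 28
```

```bash
python3 - <<'E'
from h import *
print(onz("top",(324.9,187.4),4), proj("top",[[582,-195.5,4],[578,-199,4]]))
out=[]
t=np.linspace(0,2*np.pi,361)
for c,n,u0,v0,w,h,k in (("scene","scene0",165,230,85,85,7),("top","top0",290,155,70,65,8)):
    im=cv2.imread(f"pics/{n}.png")[v0:v0+h,u0:u0+w];im=cv2.resize(im,None,fx=k,fy=k,interpolation=cv2.INTER_CUBIC)
    for (x,y),col in (((582,-195.5),(0,0,255)),((578,-197),(255,0,0))):
        C=np.c_[x+85*np.cos(t),y+85*np.sin(t),4+0*t]
        cv2.polylines(im,[((proj(c,C)-[u0,v0]+.5)*k-.5).round().astype(int)],True,col,1)
    out.append(cv2.resize(im,(400,400*h//w)))
H=400;cv2.imwrite("pics/matfit.png",np.hstack([np.vstack([q,np.zeros((H-len(q),400,3),np.uint8)]) for q in out]))
E
```

```text
[ 581.26643449 -196.39075745    4.        ] [[324.64842901 187.19975446]
 [325.64416473 188.29288637]]
```

View pics/matfit.png

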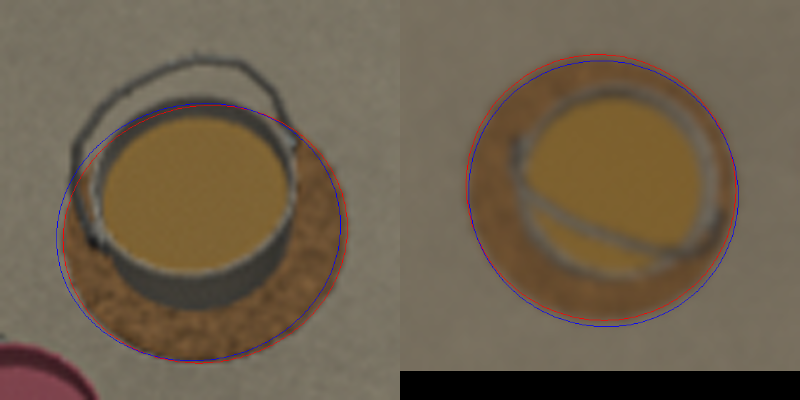

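Request:
{"method": "drive_tool", "body": {"moves": [[[0.5,0,0,-0.05,0,0,0],[0.5,0,0,-0.12,0,0,0],[0.5,0,0,-0.2,0,0,0],[0.5,0,0,-0.27,0,0,0],[0.5,0,0,-0.33,0,0,0],[0.5,0,0,-0.39,0,0,0],[0.5,0,0,-0.45,0,0,0],[0.5,0,0,-0.51,0,0,0],[0.5,0,0,-0.57,0,0,0],[0.5,0,0,-0.63,0,0,0],[0.5,0,0,-0.69,0,0,0],[0.5,0,0,-0.75,0,0,0]]]}}

```text
time: 26.82
position: [577.8, -196.5, 303.7]
tcp_rot: [0.393, 0.588, 0.393, -0.588]
force: [0.4, -0.4, -7.3]
opening: 0.166
```

Request:
{"method": "drive_tool", "body": {"moves": [[[0.5,0,0,-0.06,0,0,0],[0.5,0,0,-0.12,0,0,0],[0.5,0,0,-0.18,0,0,0],[0.5,0,0,-0.26,0,0,0],[0.5,0,0,-0.36,0,0,0],[0.5,0,0,-0.5,0,0,0],[0.5,0,0,-0.7,0,0,0],[0.5,0,0,-0.9,0,0,0],[0.5,0,0,-1.1,0,0,0],[0.5,0,0,-1.3,0,0,0],[0.5,0,0,-1.5,0,0,0],[0.5,0,0,-1.7,0,0,0]]]}}

```text
time: 28.32
position: [577.8, -196.5, 286.7]
tcp_rot: [0.393, 0.588, 0.393, -0.588]
force: [-0.0, 0.2, -3.8]
opening: 0.161
```

```bash
python3 fz.py 6;python3 look.py r 165,200,70,85,270,130,100,110; python3 sh.py o r
```

```text
28.62 pos [ 577.65 -196.48  286.57] F [ 0.22  0.31 -4.81] sd [0.37 0.3  0.6 ] tq [ 0.045 -0.016 -0.011] [-5.7 -4.8 -4.  -4.3 -4.6 -5.4]
28.73 [ 577.7 -196.5  286.7] [-0.74  0.47 -5.29] [ 0.039  0.008 -0.008] 0.15711088377014026
rim front (0.9378658479411074, [[1.0, 0.0, 0.16899999976158142], [0.0, 1.0, 0.5099999904632568]])
waxleft (0.9627837548771164, [[1.0, 0.0, 0.08299999684095383], [0.0, 1.0, 0.26499998569488525]])
mat low (0.9997153372891858, [[1.0, 0.0, 0.004999999888241291], [0.0, 1.0, 0.006000000052154064]])
right (0.8933966645615856, [[1.0, 0.0, 0.30300000309944153], [0.0, 1.0, 0.625]])
px per 7mm z [[-0.17467742 -1.21451356]] 7mm along d [[1.11990624 2.03999293]]
```

View pics/c_r.png

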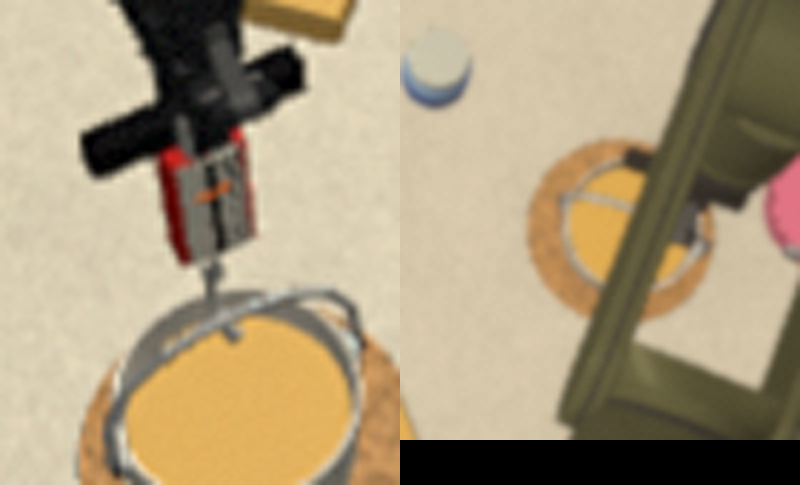

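Request:
{"method": "drive_tool", "body": {"moves": [[[0.5,0,0,-0.3,0,0,0],[0.5,0,0,-0.7,0,0,0],[0.5,0,0,-1.1,0,0,0],[0.5,0,0,-1.5,0,0,0],[0.5,0,0,-1.9,0,0,0],[0.5,0,0,-2.3,0,0,0],[0.5,0,0,-2.7,0,0,0],[0.5,0,0,-3.2,0,0,0],[0.5,0,0,-3.7,0,0,0],[0.5,-0.1,0.04,-4.2,0,0,0],[0.5,-0.1,0.04,-4.5,0,0,0],[0.5,-0.1,0.04,-4.5,0,0,0]]]}}

```text
time: 30.22
position: [576.5, -196.0, 241.3]
tcp_rot: [-0.393, -0.588, -0.393, 0.588]
force: [-0.7, 0.0, -1.2]
opening: 0.165
```

```bash
python3 look.py s 165,200,70,85,270,130,100,110; python3 hk.py
```

```text
30.32 [ 576.8 -196.1  241.7] [-0.53  0.36 -1.86] [-0.028  0.034 -0.044] 0.1617420259049821
pred bight [[203.90440195 258.38035719]] point [[206.40577347 262.02352112]] orig [[199.79188275 229.66980143]] low [[204.24873125 260.772796  ]]
hook_bight []
hook_point []
scale [(0.95, [201.4, 230.9])]
bail_mid [(0.74, [98.5, 246.5]), (0.66, [200.6, 254.1]), (0.61, [161.4, 312.6])]
```

View pics/c_s.png

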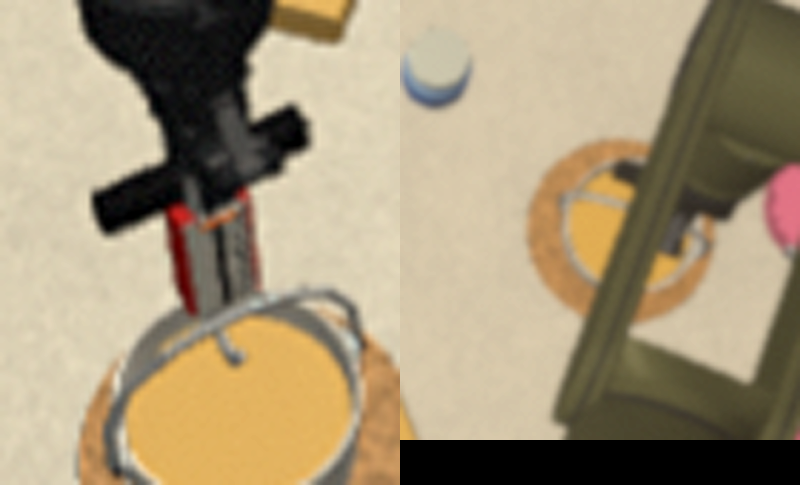

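Request:
{"method": "drive_tool", "body": {"moves": [[[0.5,-0.3,0.12,0,0,0,0],[0.5,-0.8,0.33,0,0,0,0],[0.5,-1.4,0.58,0,0,0,0],[0.5,-2,0.82,0,0,0,0],[0.5,-2.6,1.07,0,0,0,0],[0.5,-2.8,1.15,0,0,0,0],[0.5,-2.8,1.15,0,0,0,0]]]}}

```text
time: 31.4
position: [548.6, -184.6, 241.7]
tcp_rot: [0.393, 0.588, 0.393, -0.588]
force: [0.1, -0.5, -1.1]
opening: 0.164
```

```bash
python3 look.py t 165,200,70,85,270,130,100,110; python3 hk.py
```

```text
31.5 [ 548.9 -184.7  241.7] [ 0.04 -0.13 -1.63] [ 0.005  0.027 -0.009] 0.16401820197647196
pred bight [[198.99769362 249.63081022]] point [[201.41053891 253.13184776]] orig [[194.45484611 220.43056255]] low [[199.37874239 252.06839022]]
hook_bight [(0.36, [201.6, 247.3])]
hook_point [(0.55, [289.8, 162.9]), (0.45, [200.8, 254.1])]
scale [(0.73, [193.2, 221.1])]
bail_mid [(0.68, [98.2, 246.9]), (0.67, [162.0, 313.7]), (0.44, [202.0, 256.4])]
```

View pics/c_t.png

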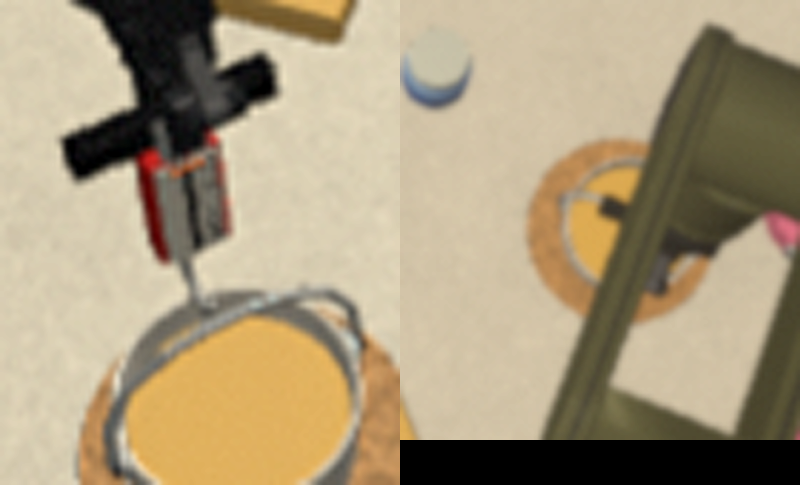

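Request:
{"method": "drive_tool", "body": {"moves": [[[0.5,-1.5,0.6,0,0,0,0],[0.5,-3.5,1.5,0.5,0,0,0],[0.5,-5,2.5,2,0,0,0],[0.5,-6,5,4,0,0,3],[0.5,-6,9,5,0,0,8],[0.5,-6,13,5,0,0,13],[0.5,-6,17,5,0,0,18],[0.5,-5.7,21,5,0,0,23],[0.5,-5.3,25,4,0,0,27],[0.5,-4.8,29,2,0,0,30],[0.5,-4.4,32.5,0,0,0,31.6],[0.5,-4.3,34.2,-1.5,0,0,31.6]]]}}

```text
time: 33.2
position: [504.9, 159.1, 227.1]
tcp_rot: [0.539, 0.458, 0.539, -0.458]
force: [-0.2, -0.8, -1.7]
opening: 0.162
```

Request:
{"method": "drive_tool", "body": {"moves": [[[0.5,0,0,-1,0,0,0],[0.5,0,0,-1.6,0,0,0],[0.5,0,0,-1.6,0,0,0]]]}}

```text
time: 33.58
position: [505.5, 156.2, 210.6]
tcp_rot: [0.538, 0.459, 0.538, -0.459]
force: [-0.3, 0.9, -1.8]
opening: 0.162
```

```bash
python3 look.py u 240,120,100,110,180,120,90,100;python3 - <<'E'
from h import *
s=bot.state();w,x,y,z=s['tcp_rot'];from scipy.spatial.transform import Rotation as Ro
M=Ro.from_quat([x,y,z,w]).as_matrix();print(np.degrees(np.arctan2(M[1,1],M[0,1])),M.round(3).tolist())
E
```

```text
33.67 [506.1 156.5 211.1] [-0.88  0.36 -1.57] [ 0.089 -0.04  -0.015] 0.16177302248928474
9.092997136640042 [[0.001, 0.987, 0.158], [-0.0, 0.158, -0.987], [-1.0, 0.001, 0.0]]
```

View pics/c_u.png

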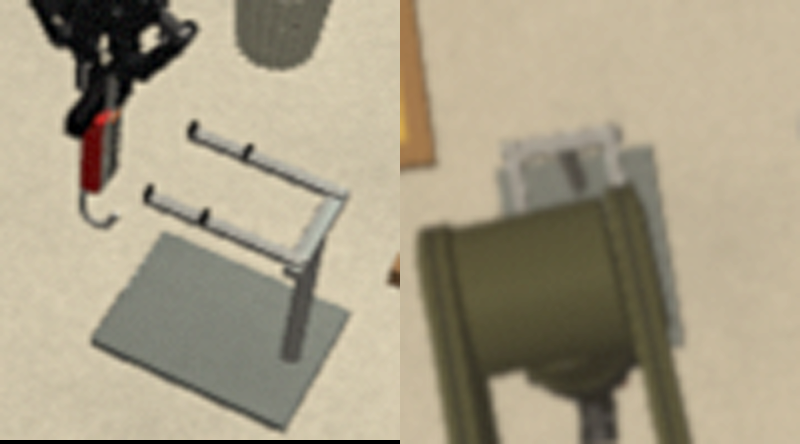

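Request:
{"method": "drive_tool", "body": {"moves": [[[0.5,1,0.16,-0.3,0,0,0],[0.5,2.5,0.4,-0.6,0,0,0],[0.5,4.2,0.68,-0.8,0,0,0],[0.5,6,0.97,-0.8,0,0,0],[0.5,7.2,1.16,-0.8,0,0,0],[0.5,7.86,1.27,-0.8,0,0,0],[0.5,7.86,1.27,-0.8,0,0,0],[0.5,7.86,1.27,-1.4,0,0,0],[0.5,7.86,1.27,-2,0,0,0],[0.5,7.86,1.27,-2.4,0,0,0],[0.5,7.86,1.27,-2.4,0,0,0]]]}}

```text
time: 35.05
position: [583.7, 170.0, 186.1]
tcp_rot: [0.538, 0.458, 0.539, -0.459]
force: [-0.7, 0.3, -2.1]
opening: 0.162
```

```bash
python3 look.py v 240,120,100,110,180,120,90,100
```

```text
35.15 [584.3 170.1 186.6] [-0.03  0.81 -0.64] [-0.041 -0.056 -0.032] 0.16063621552136748
```

View pics/c_v.png

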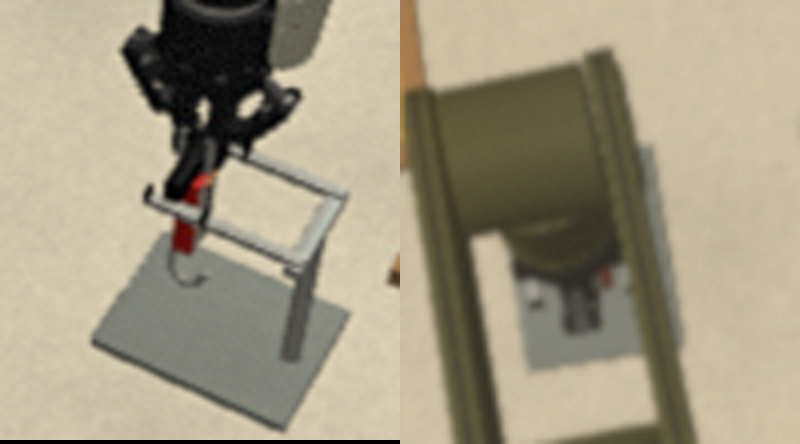

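Request:
{"method": "drive_tool", "body": {"moves": [[[0.5,0,0,-0.4,0,0,0],[0.5,0,0,-0.8,0,0,0],[0.5,0,0,-1.1,0,0,0],[0.5,0,0,-1.3,0,0,0],[0.5,0,0,-1.45,0,0,0],[0.5,0,0,-1.5,0,0,0],[0.5,0,0,-1.5,0,0,0]]]}}

```text
time: 36.02
position: [584.3, 170.1, 171.6]
tcp_rot: [0.538, 0.458, 0.538, -0.458]
force: [0.3, -0.6, -0.2]
opening: 0.16
```

```bash
python3 fz.py 8
```

```text
36.42 pos [584.33 170.12 171.7 ] F [-0.06 -0.14 -1.57] sd [0.44 0.31 0.61] tq [ 0.005 -0.001  0.021] [-1.1 -0.9 -1.7 -0.5 -2.2 -1.8 -1.9 -2.4]
```

Not quite resting; lower 1 mm more, then release.

Request:
{"method": "drive_tool", "body": {"moves": [[[0.5,0,0,-0.05,0,0,0],[0.5,0,0,-0.1,0,0,0],[0.5,0,0,-0.12,0,0,0],[0.5,0,0,-0.12,0,0,0]]]}}

```text
time: 36.92
position: [584.3, 170.1, 171.0]
tcp_rot: [0.539, 0.459, 0.538, -0.458]
force: [-1.7, 0.4, 4.9]
opening: 0.161
```

```bash
python3 fz.py 8
```

```text
37.33 pos [584.34 170.12 171.02] F [-1.83 -0.53  5.53] sd [0.3  0.41 0.4 ] tq [-0.08   0.354 -0.003] [5.8 5.6 5.4 5.5 5.  5.1 6.4 5.5]
```

Seated, same as at pickup. Release gently.

Request:
{"method": "drive_tool", "body": {"moves": [[[1.6,0,0,0.05,0,0,0],[2,0,0,0.05,0,0,0],[2.6,0,0,0.05,0,0,0],[3.4,0,0,0.05,0,0,0],[4.2,0,0,0.05,0,0,0],[5,0,0,0.05,0,0,0],[5,0,0,0.05,0,0,0],[5,0,0,1,0,0,0],[5,0,0,2.5,0,0,0],[5,0,0,5,0,0,0],[5,0,0,8,0,0,0],[5,-3,0,11,0,0,0]]]}}

```text
time: 38.83
position: [556.1, 170.2, 282.5]
tcp_rot: [0.539, 0.459, 0.538, -0.458]
force: [-1.2, 0.3, -0.8]
opening: 0.586
```

Request:
{"method": "drive_tool", "body": {"moves": [[[5,-4,2,2,0,0,0],[5,-9,5,2,0,0,0],[5,-14,9,2,0,0,0],[5,-18,13,2,0,0,0],[5,-20,16,2,0,0,0],[5,-20,16,2,0,0,0]]]}}

```text
time: 39.58
position: [353.0, 332.0, 301.9]
tcp_rot: [0.539, 0.458, 0.539, -0.456]
force: [0.3, 0.8, -0.8]
opening: 0.59
```

```bash
python3 look.py w 250,130,90,100,190,130,180,90; python3 sh.py scene0 w 2>/dev/null; python3 - <<'E'
from h import *
read_camera("top")
for l in ("fork","stand","scale"): print(l,[(round(d['conf'],2),(np.array(d['at'])*[512,384]).round(1).tolist()) for d in tip_of("scene",l)])
E
```

```text
39.67 [354.5 330.2 301.4] [-0.08 -0.26  0.01] [ 0.015  0.025 -0.048] 0.5873449940394053
fork [(0.77, [290.3, 164.0])]
stand [(0.88, [284.4, 200.1])]
scale []
```

View pics/c_w.png

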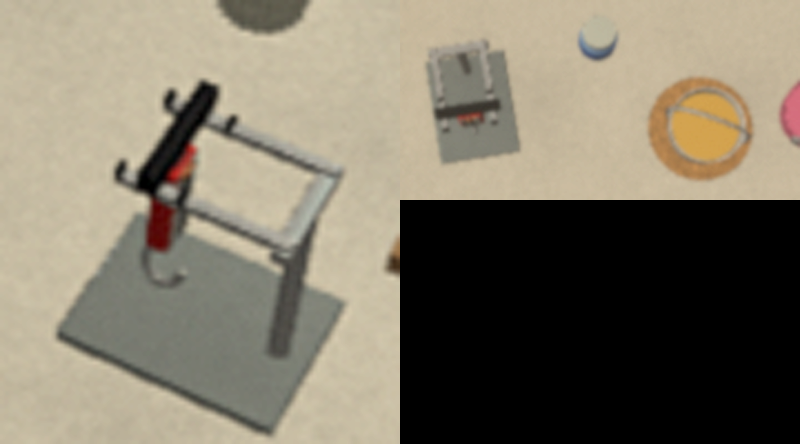

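View pics/scene_w.png

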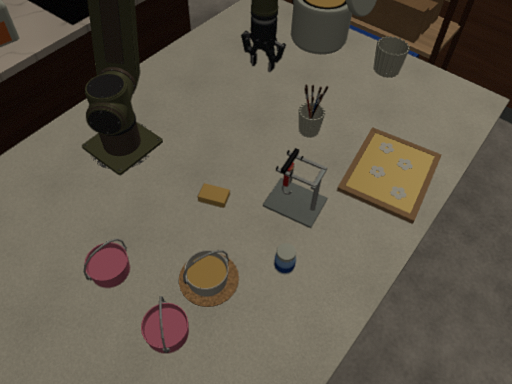

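```bash
python3 - <<'E'
from plant import bot
print(bot.job_done(), bot.state()['time'])
E
```

```text
the job is handed in; nothing more can be done
the job is handed in; nothing more can be done
```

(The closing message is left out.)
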